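# Amber reference glass held in the honey viewer's beam

## Task

Clear the brush off the base of the honey colour viewer: lay it flat and straight in the middle of the tray's wide compartment, bristles towards the red end. Then grip the amber reference glass by its two frosted faces only, never its clear faces, and hold it upright in the viewer's light path: clear of the base, centred on the beam halfway between lamp and screen, clear faces square to the beam. Finish while still holding it there, and leave the green glass, spatula, honey jar and mug where they are.

Things in the scene. Friction and masses are not known exactly. Their poses are not given: they have to be found in the camera images.
- viewer: Fixed honey colour viewer: base plate 130 x 270 mm, 6 mm thick, with two heads 84 mm high (80 mm in x, 40 mm in y) at its ends, 180 mm apart inside: dark lamp at +y, cream screen at -y, a pale lit disc on each inner face. Origin: centre of the underside. The beam runs along y, 54 mm above the table; a yellow line on the base lies beneath it, a cross stroke at its middle.
- focus (a point): Middle of the light path: on the beam, halfway between lamp and screen, 54 mm above the table. Axes as the viewer's: y along the beam, x across it, z up.
- tray: Low pale wooden tray, fixed, 190 x 132 mm, walls 20 mm high, 4 mm thick, floor 4 mm thick. Origin: centre of the underside; x along its length, the +x end wall is red (12 mm thick). A divider along x parts the wide compartment (+y side, 174 x 74 mm inside) from the narrow one (-y side, 46 mm wide) with the spatula.
- slot (a point): Centre of the floor of the tray's wide compartment; axes as the tray's.
- brush: Flat brush, loose, 140 mm long, 14 mm thick, about 45 g, lying flat on the viewer's base along the beam: dark wooden handle 18 mm wide (x = -70 to 20 mm), steel ferrule, stiff pale bristle block 26 mm wide (x = 34 to 70 mm). Origin: middle of its length, on the underside; x points to the bristles, z up.
- bristle_end (a point): Tip of the brush's bristles: 70 mm along x from its origin, at half thickness.
- amber: Amber reference glass: solid upright block 24 x 36 x 60 mm (x, y, z), about 130 g, on the cork board. Its -y and +y faces (36 mm apart, 24 mm wide) are white frosted strips 4 mm thick: the grip faces. Its -x and +x faces (24 mm apart) are clear amber: not to be touched. Origin: centre of the underside.
- amber_mid (a point): Centre of the amber glass, 30 mm above its underside.
- green: Green reference glass of the same shape and size as the amber one, standing about 110 mm from it on the cork board; the two may have changed places. A bystander. Origin: centre of the underside.
- board: Cork board 200 x 90 x 6 mm, fixed flat on the table, carrying the two glasses. Origin: centre of the underside; x along its length.
- spatula: Small spatula with a wooden handle and a steel blade, 150 mm long, lying in the tray's narrow compartment. A bystander. Origin: on its underside, near mid-length.
- honey_jar: Closed amber honey jar, 68 mm across, 90 mm high. A bystander. Origin: centre of the underside.
- mug: Blue mug, 80 mm across, 90 mm high, handle at its +y side. A bystander. Origin: centre of the underside.

How it is judged:
On the way, in this order (a step that is already met when the one before it is completed fails the run):
1. the brush lies flat and straight in the wide compartment, bristles to the red end, let go (x of brush in the frame of slot between -0.025 and 0.025 m and y of brush in the frame of slot between -0.027 and 0.027 m and z of brush in the frame of slot below 0.006 m and angle between brush's own z axis and vertical below 0.15 rad and angle between the x axis of brush and the x axis of tray, either way round below 0.27 rad and x of bristle_end in the frame of slot above 0.03 m and contact force between the fingers and brush below 0.05 N and linear speed of brush below 0.03 m/s), for 0.2 s.
2. the amber glass is lifted off the board in the fingers (contact force between the fingers and amber above 0.5 N and contact force between amber and board below 0.05 N and height (world z) of amber above 0.02 m), for 0.2 s.
At the end, for the whole second after the job is handed in: Amber glass held still, clear of the viewer, on the beam within 8 mm sideways, 10 mm high, 30 mm along; upright within 0.15 rad, clear faces square within 0.18 rad. Brush let go on the wide compartment's floor, within 25 mm (x), 27 mm (y), 0.27 rad of its centre line, bristles to red (all of step 1 and x of amber_mid in the frame of focus between -0.008 and 0.008 m and y of amber_mid in the frame of focus between -0.03 and 0.03 m and z of amber_mid in the frame of focus between -0.01 and 0.01 m and angle between the x axis of amber and the y axis of viewer, either way round below 0.18 rad and angle between amber's own z axis and vertical below 0.15 rad and contact force between the fingers and amber above 0.5 N and contact force between amber and viewer below 0.05 N and linear speed of amber below 0.03 m/s); the arm keeps its last pose, push and grip.
It fails at once if the fingers touched a clear face of the amber glass (contact force between the fingers and amber_c0 above 0.3 N).
It fails at once if the green was disturbed (distance of green from where it was at the start of the episode above 0.015 m).
It fails at once if the spatula was disturbed (distance of spatula from where it was at the start of the episode above 0.015 m).
It fails at once if the honey jar was disturbed (distance of honey_jar from where it was at the start of the episode above 0.015 m).
It fails at once if the mug was disturbed (distance of mug from where it was at the start of the episode above 0.015 m).
It also fails if it takes over 69 s, if anything falls off the work surface, if the arm or the gripper's body presses on something with over 40 N, if the wrist force passes 120 N, or if a joint passes its speed limit or range.

## Robot

A 6-joint arm with a two-finger parallel gripper is mounted at the origin on the work surface. World frame = base frame: x ahead of the robot, y to its left, z up, the work surface at z = 0. Lengths are in m, angles in rad, forces in N, time in s.
With the tool pointing down it reaches from about 0.35 to 0.975 m from the base axis. Payload 4.9 kg.
Tool frame: the origin (TCP) lies at the very end of the fingers, on their centre line; the grasp point (between the pads) lies 19 mm behind it (pinch_z is the distance from the TCP to the grasp point, in m); z points along the fingers, y is the line along which they close (so a half turn about z gives the same grasp; the last joint's range is limited). The gripper opens to 85 mm and grips with 20 to 120 N. Pads are 22 mm wide; open, the fingers measure 114 mm over their backs; the gripper's body (76 mm by 85 mm) begins 54 mm behind the grasp point. The pads swing forward as they close: fully open they stand 13 mm farther back than shut.
Start: joints at [1.174, 0.053, 1.613, -0, 1.476, -0.119], TCP at [0.171, 0.601, 0.231] pointing down, gripper open.
Joint ranges: [-3.01, 3.01], [-1.01, 2.22], [0.06, 2.58], [-1.02, 4.17], [0.09, 2.62], [-3.14, 3.14]. Speed limits (rad/s): [2.57, 2.57, 3.14, 3.14, 3.14, 3.14].

## Interface

Orientations are given as a unit quaternion [w, x, y, z].
In Python, from plant import * gives the robot as it stands. The module is installed in compiled form; this text tells all that it offers.
- The arm moves only by the tool play_rows, never from a script. Its arguments are lists of equal length, an entry for each row: "linear": the shift along the world's x, y, z in m, a list of three; "turn": the turn about the world's z in degrees. A call has 1 to 8 rows; each row shifts and turns the commanded pose from where the row before left it; what a row does not reach is not made up. A row lasts 1/8 s, in which the tool goes at most 62.5 mm and 10.7 degrees, less where a joint would pass 70% of its speed; a pose out of reach is approached as far as the arm can. A call is refused whole if a number of a shift passes 0.0625 or a number of a turn 10.7, either way. A call with a gripper value outside its range is refused whole. "hand" is the finger opening in m, from 0 to 0.0854, set as the call begins (left out, the last holds). The fingers move at their own pace and stop on an object; the grip force is fixed at half the most. Time passes only in rows, so rows that do not move let the fingers close. It gives the time, the measured TCP pose, the force, the opening and the grip force at its end, in the units of the state.
- state(): the state, without advancing time (a new reading comes with each control period).
- grab_frame(name): name is "scene" or "top" or "wrist"; returns the picture (400x640x3 uint8, red, green, blue); there is no depth.
- camera_info(name): a dict with "camera_matrix" (3x3 intrinsics, pixels), "distortion" ([k1, k2, p1, p2, k3] as OpenCV has them; the pictures are not rectified), "origin" and "attitude" of the camera in the world; the wrist camera has in their place "mount" (4x4, takes a point from camera to tool coordinates, whose origin is the TCP and whose axes are the flange's). Camera axes: x right, y down, z forward; pixel columns grow to the right and rows downward; lengths in m; the calibration is good to about 2 mm. A picture is of the moment at which its call begins: read the wrist's pose just before it. camera_info takes no time and is no camera call.
- job_done(): hands the job in; it is judged then, once.
Trained networks look in the newest picture that a camera, given by its name, has taken for a name from the list of things; names that differ only in an ending like _2 or _b are one class to them, and where a whole thing is asked for, a point or a joint stands for the part that bears it (a point fixed in the world has none). Each returns a list of dicts, best first, with "p" (0 to 1); they miss things now and then, are a little off and sometimes report something else, mostly with a low value. They report only what shows in the picture. A call takes as long as a camera call.
- trace(camera, thing): "region" (400x640 bool, what is visible of it) and "location" ([column, row] in pixels, amid what is visible of it).
The state is a dict: "time": time; "joint_pos": joint angles; "joint_vel": joint speeds; "joint_efforts": joint torques, N m; "tool_pos": TCP position; "tool_rot": TCP orientation; "contact_force": force on the tool from outside, world axes, zero at the start; "ft_torque": the same for the moment, N m; "gripper_width": opening from 0.0 (shut) to 1.0 (fully open); "grasp_force": force on a finger pad.
Only numpy, scipy, OpenCV 4.12 (cv2) and the standard library are available. Lean on these libraries where they do the work, as an engineer would, in place of code of your own. Each camera call takes 0.05 s, during which the arm holds its last target. There are 200 camera calls.

## Working session

There is one attempt and no reset: what is moved stays moved. The work goes in short steps, Python scripts to look and compute and a tool call to move; the robot and the scene stay as the last step left them, time stands still between calls to the robot, and variables do not carry over. Pictures are saved under pics/ and viewed, at most 10 in all, crops included, and the job is handed in when it is done.

Besides the shell and the picture viewer there is one more tool, called as name(argument=value, ...), one argument or row to a line, values as JSON. play_rows: Moves the arm, as the interface text tells. Its arguments: {"type":"object","properties":{"linear":{"type":"array","items":{"type":"array","items":{"type":"number"}}},"turn":{"type":"array","items":{"type":"number"}},"hand":{"type":"number"}},"required":["linear","turn"]}

```bash
mkdir -p pics
cat > h.py <<'E'
from plant import *
import numpy as np, cv2
from scipy.spatial.transform import Rotation as R
def rot(a):
    a=np.array(a,float)
    return a if a.shape==(3,3) else R.from_quat([a[1],a[2],a[3],a[0]]).as_matrix()
def pose(c,s=None):
    i=camera_info(c)
    if 'mount' in i:
        T=np.eye(4);T[:3,:3]=rot(s['tool_rot']);T[:3,3]=s['tool_pos'];T=T@np.array(i['mount']);return T[:3,:3],T[:3,3]
    return rot(i['attitude']),np.array(i['origin'])
def toplane(c,uv,z,s=None):
    i=camera_info(c);M,o=pose(c,s)
    p=cv2.undistortPoints(np.array(uv,float).reshape(-1,1,2),np.array(i['camera_matrix']),np.array(i['distortion'],float))[:,0]
    d=np.c_[p,np.ones(len(p))]@M.T
    return o+d*((z-o[2])/d[:,2])[:,None]
def save(n,im): cv2.imwrite('pics/'+n,im[:,:,::-1])
def proj(c,P,s=None):
    i=camera_info(c);M,o=pose(c,s);q=(np.array(P,float)-o)@M
    return cv2.projectPoints(q,np.zeros(3),np.zeros(3),np.array(i['camera_matrix']),np.array(i['distortion'],float))[0][:,0]
E
python3 - <<'E'
from h import *
np.set_printoptions(precision=4,suppress=True)
print(camera_info('top'));print(state())
save('top.png',grab_frame('top'))
for n,z in [('viewer',0.05),('tray',0.01),('brush',0.013),('amber',0.066),('green',0.066),('board',0.006),('spatula',0.01),('honey_jar',.09),('mug',.09)]:
    for r in trace('top',n)[:2]:
        m=r['region'].astype(np.uint8);c=cv2.findContours(m,0,1)[0]
        b=cv2.minAreaRect(max(c,key=cv2.contourArea));q=cv2.boxPoints(b)
        print(n,round(r['p'],2),r['location'],m.sum(),toplane('top',[b[0]],z)[0][:2],toplane('top',q,z)[:,:2].round(3).tolist())
save('scene.png',grab_frame('scene'))
E
```

```text
{'camera_matrix': array([[413.401 ,   0.    , 322.1345],
       [  0.    , 413.401 , 199.1461],
       [  0.    ,   0.    ,   1.    ]]), 'distortion': array([-0.1012,  0.    ,  0.    ,  0.    ,  0.    ]), 'origin': array([0.3181, 0.0003, 1.0723]), 'attitude': array([-0.0559,  0.7142, -0.6954,  0.0568])}
{'time': 0.0, 'joint_pos': array([ 1.174 ,  0.0534,  1.6143,  0.    ,  1.476 , -0.119 ]), 'joint_vel': array([-0.0026, -0.0015,  0.0012, -0.0014,  0.0002,  0.0005]), 'joint_efforts': array([ -0.0029, -39.3684, -37.0173,  -0.0003,   0.0072,   0.    ]), 'tool_pos': array([0.1711, 0.6005, 0.23  ]), 'tool_rot': array([-0.0003,  0.1384,  0.9904, -0.001 ]), 'contact_force': array([-0.7677, -0.4216,  0.1516]), 'ft_torque': array([0.0197, 0.0308, 0.0059]), 'grasp_force': 0.0, 'gripper_width': 0.9966482150264457}
tray 0.58 [431.0, 193.8] 3400 [ 0.511  -0.2861] [[0.585, -0.192], [0.629, -0.33], [0.438, -0.379], [0.398, -0.245]]
brush 0.72 [242.8, 169.7] 457 [0.5658 0.2051] [[0.568, 0.278], [0.592, 0.138], [0.564, 0.133], [0.54, 0.272]]
amber 0.45 [344.9, 196.1] 176 [ 0.498 -0.052] [[0.503, -0.028], [0.52, -0.064], [0.493, -0.076], [0.477, -0.04]]
amber 0.34 [350.1, 149.7] 241 [ 0.6043 -0.0647] [[0.588, -0.041], [0.63, -0.051], [0.621, -0.088], [0.579, -0.079]]
green 0.75 [348.9, 150.7] 188 [ 0.6057 -0.065 ] [[0.589, -0.046], [0.627, -0.051], [0.623, -0.084], [0.584, -0.079]]
board 0.86 [345.0, 177.8] 2111 [ 0.5538 -0.065 ] [[0.461, -0.007], [0.663, -0.034], [0.65, -0.125], [0.449, -0.095]]
spatula 0.9 [446.1, 188.5] 367 [ 0.5204 -0.323 ] [[0.589, -0.295], [0.595, -0.314], [0.453, -0.351], [0.447, -0.332]]
honey_jar 0.84 [418.4, 253.8] 749 [ 0.3493 -0.235 ] [[0.326, -0.189], [0.39, -0.205], [0.373, -0.281], [0.309, -0.265]]
mug 0.93 [299.2, 242.0] 967 [0.3705 0.0486] [[0.377, 0.112], [0.432, 0.032], [0.364, -0.014], [0.31, 0.065]]
```

View pics/top.png

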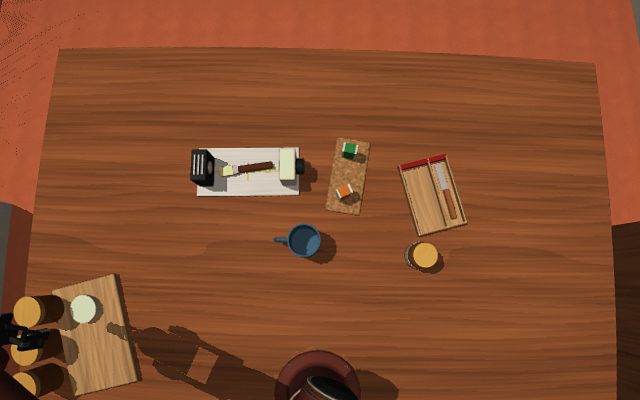

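View pics/scene.png

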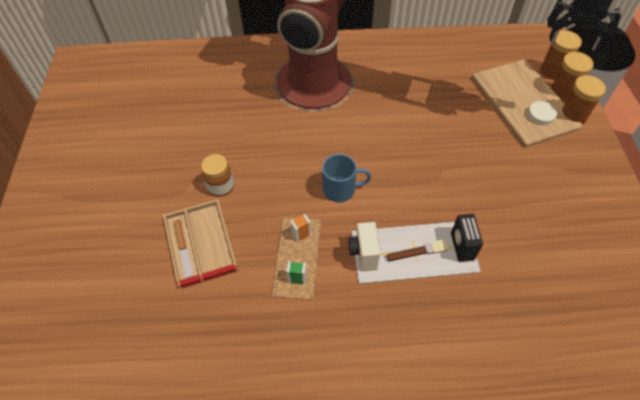

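The top picture shows the viewer at about (248,170), with the brush's bristles on the lamp (+y) side. Amber is near (345,192), green near (349,150), and the tray near (432,194) with its red end towards +x.

play_rows(
  linear=[
    [0.04, -0.04, 0],
    [0.04, -0.04, 0],
    [0.04, -0.04, 0],
    [0.04, -0.04, 0],
    [0.04, -0.04, 0],
    [0.04, -0.04, 0],
    [0.04, -0.04, 0],
    [0.04, -0.04, 0],
  ],
  turn=[-8, -8, -8, -8, -8, -8, -8, -8],
  hand=0.05,
)

```text
time: 1.55
tool_pos: [0.4926, 0.2796, 0.2316]
tool_rot: [0.0, 0.644, 0.765, 0.0]
contact_force: [-0.1, 0.8, 0.5]
gripper_width: 0.581
grasp_force: 0.0
```

play_rows(
  linear=[
    [0.02, -0.04, 0.02],
    [0.02, -0.04, 0.02],
    [0, 0, 0],
    [0, 0, 0],
  ],
  turn=[0, 0, 0, 0],
)

```text
time: 2.05
tool_pos: [0.5311, 0.2012, 0.271]
tool_rot: [-0.0, 0.642, 0.766, -0.0]
contact_force: [-0.4, 0.1, -0.5]
gripper_width: 0.584
grasp_force: 0.0
```

```bash
cat > meas.py <<'E'
from h import *
np.set_printoptions(precision=4,suppress=True)
def meas(things,name):
    s=state();im=grab_frame('wrist');save(name,im);np.save('last.npy',s,allow_pickle=True)
    print(s['time'],s['tool_pos'],np.degrees(np.arctan2(*rot(s['tool_rot'])[[1,0],1])),rot(s['tool_rot'])[:,2])
    for n,z in things:
        for r in trace('wrist',n)[:2]:
            m=r['region'].astype(np.uint8);c=cv2.findContours(m,0,1)[0]
            b=cv2.minAreaRect(max(c,key=cv2.contourArea));q=cv2.boxPoints(b)
            print(n,round(r['p'],2),r['location'],m.sum(),toplane('wrist',[b[0]],z,s)[0][:2],toplane('wrist',q,z,s)[:,:2].round(3).tolist(),q.round(0).tolist())
E
python3 - <<'E'
from meas import *
print(camera_info('wrist'))
meas([('brush',.02),('viewer',.006)],'w1.png')
E
```

```text
{'camera_matrix': array([[291.0392,   0.    , 318.8572],
       [  0.    , 291.0392, 200.3958],
       [  0.    ,   0.    ,   1.    ]]), 'distortion': array([-0.0214,  0.    ,  0.    ,  0.    ,  0.    ]), 'mount': array([[-0.0008, -0.9544, -0.2985,  0.0768],
       [ 1.    , -0.0008,  0.0001,  0.0011],
       [-0.0003, -0.2985,  0.9544, -0.144 ],
       [ 0.    ,  0.    ,  0.    ,  1.    ]])}
2.05 [0.5311 0.2012 0.271 ] 10.068569639169672 [-0.0006  0.0003 -1.    ]
brush 0.89 [344.8, 157.1] 1381 [0.5643 0.2078] [[0.56, 0.135], [0.543, 0.271], [0.568, 0.274], [0.588, 0.138]] [[330.0, 216.0], [336.0, 118.0], [356.0, 119.0], [349.0, 217.0]]
brush 0.56 [335.1, 165.6] 17882 [0.5592 0.1963] [[0.487, 0.015], [0.493, 0.339], [0.618, 0.342], [0.645, 0.013]] [[269.0, 279.0], [307.0, 54.0], [406.0, 71.0], [368.0, 296.0]]
viewer 0.96 [335.7, 164.8] 17934 [0.5629 0.1937] [[0.492, 0.004], [0.492, 0.341], [0.62, 0.346], [0.655, 0.005]] [[273.0, 281.0], [307.0, 55.0], [405.0, 69.0], [371.0, 295.0]]
```

View pics/w1.png

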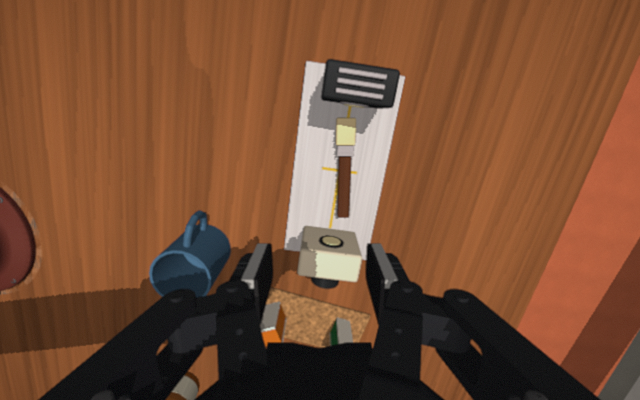

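The wrist picture shows the brush at about (345,165), the yellow cross near (340,170) and the lamp at the top. Next I grasp the brush.

play_rows(
  linear=[
    [0.0085, 0.001, -0.055],
    [0.0085, 0.001, -0.055],
    [0.0085, 0.001, -0.055],
    [0.0085, 0.001, -0.055],
    [0, 0, -0.03],
    [0, 0, -0.0115],
    [0, 0, 0],
  ],
  turn=[-2, 0, 0, 0, 0, 0, 0],
)

```text
time: 3.08
tool_pos: [0.5648, 0.2055, 0.0095]
tool_rot: [-0.0, 0.655, 0.755, -0.0]
contact_force: [1.8, 0.5, -0.4]
gripper_width: 0.588
grasp_force: 0.0
```

play_rows(
  linear=[
    [0, 0, 0],
    [0, 0, 0],
    [0, 0, 0],
    [0, 0, 0],
    [0, 0, 0],
    [0, 0, 0],
  ],
  turn=[0, 0, 0, 0, 0, 0],
  hand=0.0,
)

```text
time: 3.82
tool_pos: [0.5671, 0.2055, 0.0122]
tool_rot: [0.001, 0.656, 0.755, 0.002]
contact_force: [-1.2, 0.2, 7.3]
gripper_width: 0.187
grasp_force: 60.7
```

play_rows(
  linear=[
    [0, 0, 0.03],
    [0, 0, 0.05],
    [0, 0, 0.05],
    [-0.013, -0.052, 0.012],
    [-0.013, -0.052, 0.012],
    [-0.013, -0.052, 0.012],
    [-0.013, -0.052, 0.012],
    [-0.013, -0.052, 0.012],
  ],
  turn=[0, 0, 0, -9.2, -9.2, -9.2, -9.2, -9.2],
)

```text
time: 4.82
tool_pos: [0.4996, -0.0565, 0.2004]
tool_rot: [0.0, 0.9, 0.437, 0.0]
contact_force: [1.5, -0.1, -0.7]
gripper_width: 0.187
grasp_force: 59.8
```

play_rows(
  linear=[
    [-0.013, -0.052, 0.012],
    [-0.013, -0.052, 0.012],
    [-0.013, -0.052, 0.012],
    [-0.013, -0.052, 0.012],
    [0, 0, 0],
    [0, 0, 0],
  ],
  turn=[-9.2, -9.2, -9.2, -9.2, 0, 0],
)

```text
time: 5.58
tool_pos: [0.4482, -0.2627, 0.2475]
tool_rot: [-0.0, 0.991, 0.133, -0.0]
contact_force: [-1.0, 1.1, -0.0]
gripper_width: 0.188
grasp_force: 59.8
```

Run:
```python
from meas import *
meas([('brush',.25),('tray',.02)],'w2.png')
```

```text
5.575 [ 0.4482 -0.2627  0.2475] -74.70546012103934 [-0.0002  0.0008 -1.    ]
brush 0.56 [317.9, 211.1] 9002 [ 0.461  -0.2586] [[0.512, -0.23], [0.519, -0.255], [0.396, -0.295], [0.386, -0.263]] [[289.0, 126.0], [344.0, 125.0], [348.0, 346.0], [293.0, 347.0]]
tray 0.76 [358.0, 98.7] 11495 [ 0.5194 -0.2851] [[0.587, -0.196], [0.621, -0.322], [0.442, -0.389], [0.401, -0.242]] [[295.0, 43.0], [409.0, 43.0], [409.0, 201.0], [295.0, 201.0]]
```

View pics/w2.png

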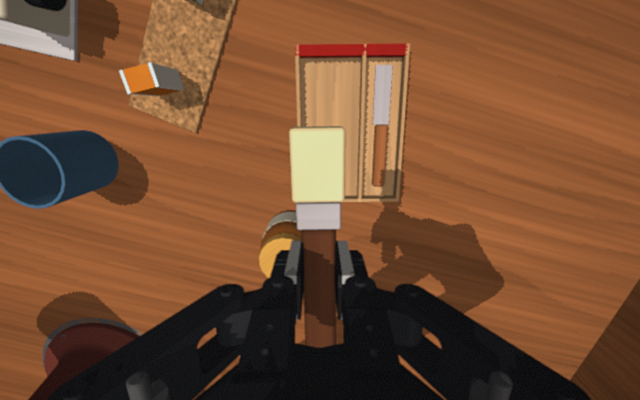

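Here the red end is at the top, rows 44–56. The divider runs from about (364,57) to (360,198), the near wall is at row ~201, and the brush points straight up the image with its bristles forward.

Run:
```python
from meas import *
s=np.load('last.npy',allow_pickle=True).item()
print(toplane('wrist',[(296,44),(410,43),(400,202),(364,57),(360,198),(297,57),(303,125)],.02,s)[:,:2])
b=toplane('wrist',[(291,128),(343,127),(341,203),(292,200),(298,228),(340,228)],.245,s)[:,:2];print(b)
```

```text
[[ 0.5858 -0.1972]
 [ 0.6217 -0.3236]
 [ 0.4372 -0.3779]
 [ 0.5934 -0.277 ]
 [ 0.4284 -0.3244]
 [ 0.5728 -0.2017]
 [ 0.4999 -0.2276]]
[[ 0.5108 -0.231 ]
 [ 0.5179 -0.2554]
 [ 0.4802 -0.2656]
 [ 0.475  -0.2402]
 [ 0.4604 -0.2471]
 [ 0.4664 -0.2691]]
```

play_rows(
  linear=[
    [0.0535, -0.0005, -0.03],
    [0, 0, -0.055],
    [0, 0, -0.055],
    [0, 0, -0.055],
    [0, 0, -0.03],
    [0, 0, -0.012],
    [0, 0, 0],
  ],
  turn=[0.7, 0, 0, 0, 0, 0, 0],
)

```text
time: 6.6
tool_pos: [0.5026, -0.2628, 0.0116]
tool_rot: [0.0, 0.99, 0.14, 0.0]
contact_force: [0.2, -1.1, 0.1]
gripper_width: 0.187
grasp_force: 59.8
```

play_rows(
  linear=[
    [0, 0, -0.001],
    [0, 0, 0],
    [0, 0, 0],
    [0, 0, 0],
  ],
  turn=[0, 0, 0, 0],
  hand=0.035,
)

```text
time: 7.1
tool_pos: [0.502, -0.2635, 0.01]
tool_rot: [0.0, 0.99, 0.139, 0.0]
contact_force: [-0.6, -0.1, -0.6]
gripper_width: 0.41
grasp_force: 0.0
```

play_rows(
  linear=[
    [0, 0, 0.03],
    [0, 0, 0.05],
    [0, 0, 0.05],
    [-0.0175, 0.05, 0.02],
    [-0.0175, 0.05, 0.02],
    [-0.0175, 0.05, 0.02],
    [-0.0175, 0.05, 0.02],
    [0, 0, 0],
  ],
  turn=[0, 0, 0, 0, 0, 0, 0, 0],
)

```text
time: 8.1
tool_pos: [0.4321, -0.0615, 0.222]
tool_rot: [0.001, 0.99, 0.141, 0.002]
contact_force: [-1.0, 0.0, 0.3]
gripper_width: 0.411
grasp_force: 0.0
```

Run:
```python
from meas import *
import pickle
meas([('amber',.066),('green',.066),('brush',.018),('tray',.02)],'w3.png')
s=np.load('last.npy',allow_pickle=True).item()
im=cv2.imread('pics/w3.png')
cr=im[0:200,220:487];cv2.imwrite('pics/w3c.png',cv2.resize(cr,None,fx=3,fy=3,interpolation=2)[:600,:800])
```

```text
8.1 [ 0.4321 -0.0615  0.222 ] -73.78149462660501 [ 0.0047 -0.0011 -1.    ]
amber 0.82 [327.5, 114.4] 873 [ 0.5042 -0.0515] [[0.507, -0.03], [0.522, -0.062], [0.502, -0.073], [0.486, -0.041]] [[309.0, 107.0], [345.0, 101.0], [350.0, 125.0], [314.0, 131.0]]
green 0.68 [373.1, 14.2] 1249 [ 0.6023 -0.0631] [[0.586, -0.043], [0.619, -0.046], [0.618, -0.083], [0.585, -0.081]] [[347.0, 25.0], [361.0, -14.0], [399.0, 0.0], [385.0, 39.0]]
green 0.22 [441.2, 273.8] 2676 [ 0.3714 -0.2367] [[0.34, -0.188], [0.404, -0.181], [0.402, -0.284], [0.335, -0.298]] [[399.0, 287.0], [413.0, 238.0], [495.0, 262.0], [481.0, 311.0]]
brush 0.8 [490.1, 155.6] 2463 [ 0.5063 -0.2558] [[0.433, -0.253], [0.57, -0.224], [0.573, -0.259], [0.435, -0.292]] [[463.0, 217.0], [489.0, 103.0], [516.0, 109.0], [490.0, 223.0]]
tray 0.75 [512.8, 155.6] 13358 [ 0.5179 -0.284 ] [[0.4, -0.24], [0.595, -0.183], [0.621, -0.324], [0.424, -0.409]] [[443.0, 237.0], [466.0, 68.0], [587.0, 84.0], [565.0, 253.0]]
```

View pics/w3.png

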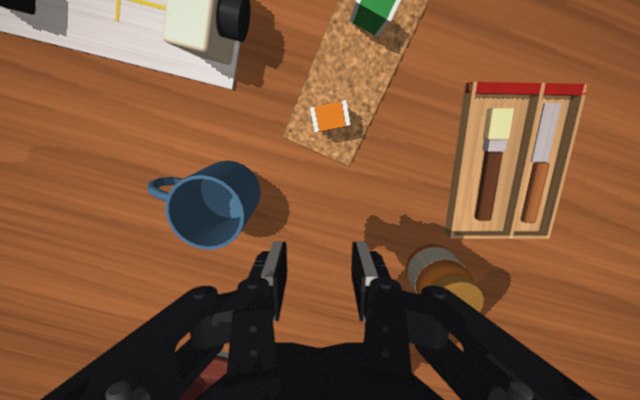

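View pics/w3c.png

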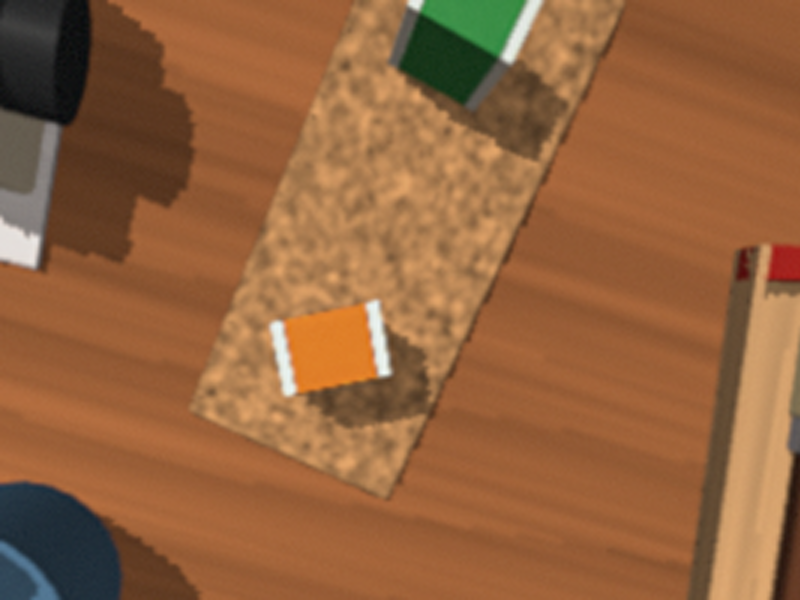

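Amber's frosted strips are on the left and right of its top, with corners at about (310,108), (346,100), (350,125) and (316,132). The brush lies in the wide compartment with its bristles towards red. I'll align above the amber, then check again.

play_rows(
  linear=[
    [0.036, 0.006, -0.03],
    [0.0365, 0.006, -0.03],
    [0, 0, -0.03],
    [0, 0, 0],
    [0, 0, 0],
  ],
  turn=[5, 4.7, 0, 0, 0],
  hand=0.065,
)

```text
time: 8.98
tool_pos: [0.5047, -0.0522, 0.1304]
tool_rot: [0.0, 0.975, 0.222, 0.0]
contact_force: [0.3, -0.6, -0.6]
gripper_width: 0.761
grasp_force: 0.0
```

Run:
```python
from meas import *
meas([('amber',.066)],'w4.png')
cv2.imwrite('pics/w4c.png',cv2.resize(cv2.imread('pics/w4.png')[100:360,180:460],None,fx=2,fy=2))
```

```text
8.975 [ 0.5047 -0.0522  0.1304] -64.38275721326458 [ 0.0004 -0.0001 -1.    ]
```

View pics/w4c.png

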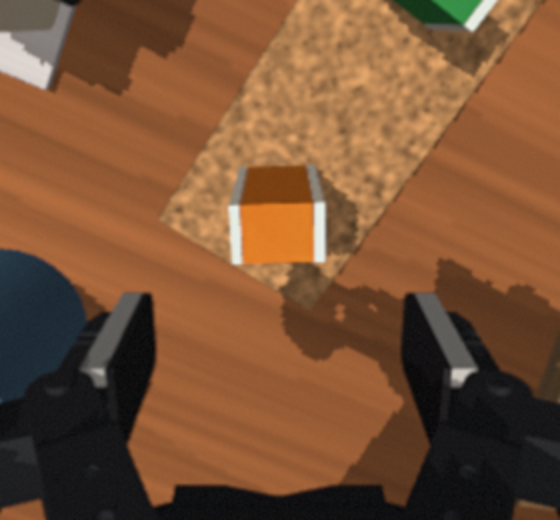

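The amber top sits centred between the fingers, with its top centre at about (319,217).

Run:
```python
from meas import *
s=np.load('last.npy',allow_pickle=True).item()
q=np.array([(230,205),(326,203),(325,262),(232,264)])/2+[180,100]
P=toplane('wrist',q,.066,s)[:,:2];print(P,P.mean(0),np.degrees(np.arctan2(*(P[1]-P[0]+P[2]-P[3])[::-1])))
s['tool_pos']=np.array([0.5311,0.2012,0.271]);s['tool_rot']=np.array([0,.6416,.7670,0])
print(toplane('wrist',[(350,105),(331,228),(322,169),(357,172),(307,62),(287,250),(404,74)],.006,s)[:,:2])
```

```text
[[ 0.5065 -0.0312]
 [ 0.5228 -0.0634]
 [ 0.5012 -0.074 ]
 [ 0.4849 -0.0418]] [ 0.5038 -0.0526] -63.143574146240745
[[0.5573 0.2906]
 [0.5656 0.1116]
 [0.5359 0.1985]
 [0.586  0.2031]
 [0.4919 0.3327]
 [0.5052 0.0633]
 [0.6187 0.341 ]]
```

play_rows(
  linear=[
    [-0.0005, 0, -0.04],
    [0, 0, -0.04],
    [0, 0, -0.02],
    [0, 0, -0.0105],
    [0, 0, 0],
  ],
  turn=[1.2, 0, 0, 0, 0],
)

```text
time: 9.7
tool_pos: [0.5043, -0.0517, 0.0199]
tool_rot: [0.0, 0.973, 0.232, 0.0]
contact_force: [-0.1, -0.2, 0.2]
gripper_width: 0.759
grasp_force: 0.0
```

play_rows(
  linear=[
    [0, 0, 0],
    [0, 0, 0],
    [0, 0, 0],
    [0, 0, 0],
    [0, 0, 0],
  ],
  turn=[0, 0, 0, 0, 0],
  hand=0.0,
)

```text
time: 10.32
tool_pos: [0.5053, -0.0518, 0.021]
tool_rot: [0.001, 0.973, 0.232, 0.001]
contact_force: [-0.8, 0.3, 7.0]
gripper_width: 0.418
grasp_force: 60.5
```

play_rows(
  linear=[
    [0, 0, 0.03],
    [0, 0, 0.06],
    [0, 0, 0.06],
    [0.008, 0.022, 0.007],
    [0.008, 0.022, 0.007],
    [0.008, 0.022, 0.007],
    [0.008, 0.022, 0.007],
    [0.008, 0.022, 0.007],
  ],
  turn=[0, 0, 0, 9.4, 9.4, 9.4, 9.4, 9.4],
)

```text
time: 11.32
tool_pos: [0.5435, 0.0593, 0.2037]
tool_rot: [-0.0, 0.798, 0.603, -0.001]
contact_force: [0.8, -0.1, -1.3]
gripper_width: 0.413
grasp_force: 60.1
```

play_rows(
  linear=[
    [0.008, 0.022, 0.007],
    [0.008, 0.022, 0.007],
    [0, 0, 0],
    [0, 0, 0],
    [0, 0, 0],
  ],
  turn=[9.4, 9.4, 0, 0, 0],
)

```text
time: 11.95
tool_pos: [0.5594, 0.1018, 0.2176]
tool_rot: [-0.0, 0.691, 0.723, -0.001]
contact_force: [0.4, 0.5, -1.4]
gripper_width: 0.414
grasp_force: 60.2
```

Run:
```python
from meas import *
meas([('viewer',.006)],'w5.png')
```

```text
11.95 [0.5594 0.1018 0.2176] 2.580176152383992 [-0.0012 -0.0003 -1.    ]
viewer 0.62 [322.1, 104.1] 24216 [0.5642 0.174 ] [[0.494, 0.288], [0.623, 0.294], [0.652, 0.033], [0.491, 0.026]] [[264.0, 0.0], [386.0, 0.0], [386.0, 228.0], [264.0, 228.0]]
```

View pics/w5.png

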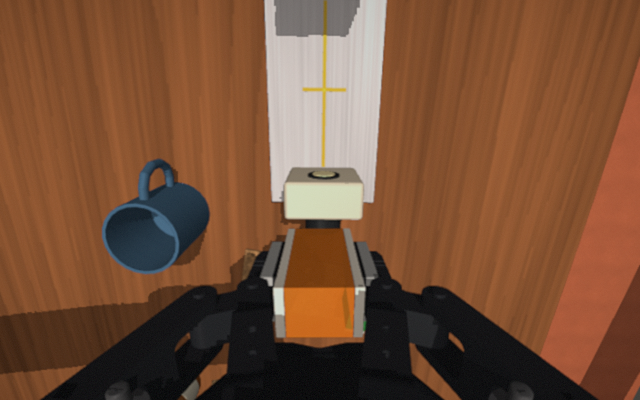

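Cross stroke at (324,90), yellow line running from (325,40) to (323,165). The glass is gripped by its frosted faces and centred in the fingers (columns 275–364).

Run:
```python
from meas import *
s=np.load('last.npy',allow_pickle=True).item()
P=toplane('wrist',[(324.5,89.5),(325,5),(323.3,165),(303,89),(346,90)],.006,s)[:,:2];print(P,np.degrees(np.arctan2(*(P[1]-P[2])[::-1])))
t=s['tool_pos'];M=rot(s['tool_rot'])
for x in(-.012,.012):
  for y in (-.018,.018):
    for z in(-.015,.045): print(x,y,z,proj('wrist',[t+M[:,0]*x+M[:,1]*y+[0,0,z]],s)[0])
```

```text
[[0.5622 0.201 ]
 [0.5585 0.286 ]
 [0.5651 0.1135]
 [0.5376 0.2004]
 [0.5869 0.2015]] 92.18144448271646
-0.012 -0.018 -0.015 [287.9773 261.3602]
-0.012 -0.018 0.045 [273.4192 332.7332]
-0.012 0.018 -0.015 [346.6698 261.3142]
-0.012 0.018 0.045 [359.5489 332.6745]
0.012 -0.018 -0.015 [286.6294 225.0229]
0.012 -0.018 0.045 [270.3858 283.0298]
0.012 0.018 -0.015 [347.8254 224.9739]
0.012 0.018 0.045 [362.1784 282.9632]
```

play_rows(
  linear=[
    [0.001, 0.05, 0],
    [0.0005, 0.0485, -0.01],
    [0, 0, -0.055],
    [0, 0, -0.055],
    [0, 0, -0.04],
    [0, 0, -0.0195],
    [0, 0, 0],
    [0, 0, 0],
  ],
  turn=[0, 0, 0, 0, 0, 0, 0, 0],
)

```text
time: 13.05
tool_pos: [0.5632, 0.2013, 0.0412]
tool_rot: [0.001, 0.69, 0.723, 0.002]
contact_force: [-0.2, 0.9, -1.0]
gripper_width: 0.414
grasp_force: 60.3
```

play_rows(
  linear=[
    [0, 0, 0],
    [0, 0, 0],
    [0, 0, 0],
    [0, 0, 0],
  ],
  turn=[0, 0, 0, 0],
)

```text
time: 13.55
tool_pos: [0.5614, 0.2011, 0.0389]
tool_rot: [0.0, 0.69, 0.723, 0.0]
contact_force: [0.3, 0.1, -2.0]
gripper_width: 0.412
grasp_force: 60.3
```

Run:
```python
from meas import *
meas([],'w6.png')
grab_frame('scene')
for r in trace('scene','amber')[:2]: print(r['p'],r['location'],cv2.boundingRect(r['region'].astype(np.uint8)))
P=[(0.561+a,0.201+b,z) for a in(-.018,.018) for b in(-.012,.012) for z in(.024,.084)]
q=proj('scene',P);print(q.min(0),q.max(0))
cv2.imwrite('pics/cmb.png',cv2.imread('pics/w6.png'))
```

```text
13.55 [0.5614 0.2011 0.0389] 2.683473421206451 [ 0.0001  0.0001 -1.    ]
0.67 [413.9, 237.4] (408, 228, 8, 26)
[409.7529 227.0807] [427.4645 255.5276]
```

View pics/w6.png

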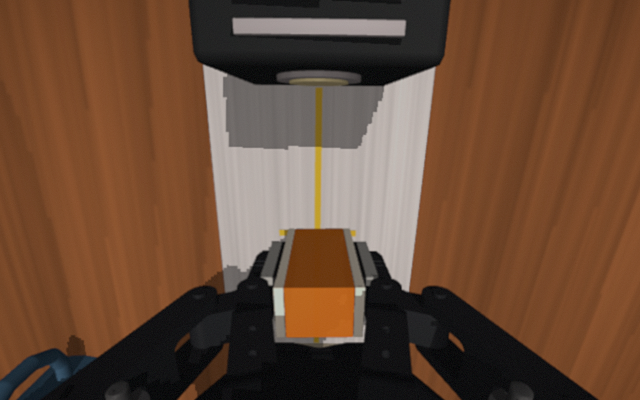

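The glass is centred over the yellow line (column ~319), with the cross stroke behind it and a clear gap above the base. Handing in.

```bash
python3 -c "
from plant import *
print(job_done())"
```

```text
the job is handed in; nothing more can be done
None
```

I handed the job in at about 13.6 s. The brush is in the middle of the wide compartment with its bristles to the red end. The amber glass is held by its frosted faces, upright and square in the light path, within about 1 mm of the beam's centre line by the camera. The hand-in returned no verdict.

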